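# Dock the instrument rack on its locating pin

### The job

Pick up the empty steel instrument rack by its bridge handle and, keeping it level in your grip, set it on the grey docking base, feeling gently for the locating pin until the hole in the middle of the rack drops over it and the rack lies flat on the base, with its long side still swung clear (more than 1 cm) of the stop post. Then swing the seated rack about the pin until that long side rests against the stop post, and let go. Press and push lightly throughout, with no more than about 10 N, and leave everything else on the desk where it is; never let the rack tip.

Things in the scene. Friction and masses are not known exactly. Their poses are not given: they have to be found in the camera images.
- rack: Loose steel instrument rack, 0.22 to 0.38 kg, the same either way round (half turn): plate 56 mm (x) by 170 mm (y) by 8 mm thick, with a round 15 mm through hole in its middle (rim chamfered 1.5 mm), a bridge handle over the hole and a notched comb at each end. Origin: centre of the hole at the plate's underside; z up.
- handle (a point): Middle of the rack's black handle bar, 36 mm above the plate's underside, straight over the hole. The bar is 52 mm long along the rack's x, 12 mm thick along its y and 12 mm high, on two 8 mm round posts at x = +-21 mm; 22 mm free height between bar and plate. Grip it across the rack's y. Axes as the rack's.
- comb (a point): Middle of one of the two grey notched combs, 27.5 mm above the rack's underside; they stand at y = +76 mm (this one) and y = -76 mm, each 50 mm wide along the rack's x, 6 mm thick, reaching from the plate up to 36.5 mm above the underside. Pushing the comb away from the post loads pin and post together with three times the push. Axes as the rack's.
- dock: Grey docking base fixed on the desk: plate 90 mm (x) by 200 mm (y) by 10 mm thick, with a locating pin near the middle and a stop post. Origin: centre of its underside, on the desk; z up. Behind the work, from x = 0.60 m on, hangs a fixed shelf 0.24 m over the desk. A seated rack's underside is 10 mm above the desk; against the post its long axis is along the base's y within 0.09 rad.
- pin_nominal (a point): Middle of the base at pin-top height, 24 mm above the desk: NOT the pin. The pin stands 6 mm from here on a dark eccentric bush (34 mm across), clamped fast in a different, unmeasured direction each time. Pin: steel, 12 mm diameter, stands 14 mm above the base's top, rim chamfered 1.5 mm. A rack riding on it has its underside 24 mm above the desk. Axes as the base's.
- stop (a point): Axis of the base's steel stop post (12 mm diameter, top 35 mm above the desk) at x = -34, y = +70 mm of the base; point 14 mm above the desk. The seated rack's long side touches it when this axis is 34 mm from the rack's long centre line. To start clear, seat the rack turned clockwise from above (about 0.28 rad from the base's y), then swing it counter-clockwise.
- dish: small white mixing dish, 32x32x22 mm; loose bystander, leave it where it is. Origin: centre of its underside
- burs: small blue block with upright burs, 30x62x40 mm; loose bystander, leave it where it is. Origin: centre of its underside
- timer: white minute timer, 46x48x46 mm; loose bystander, leave it where it is. Origin: centre of its underside
- tape: low tape roll lying flat, 68x69x19 mm; loose bystander, leave it where it is. Origin: centre of its underside
- roll: taller tape roll lying flat, 60x62x25 mm; loose bystander, leave it where it is. Origin: centre of its underside
- spray: upright red spray can, 51x52x204 mm; loose bystander, leave it where it is. Origin: centre of its underside

How it is judged:
On the way:
1. The rack has dropped over the pin and lies flat on the base, its long side still more than 8 mm clear of the stop post (z of rack in the frame of dock between 0.007 and 0.0125 m and horizontal distance between rack and dock below 0.012 m and angle between rack's own z axis and vertical below 0.05 rad and not (x of stop in the frame of rack between -0.042 and 0.042 m)), for 0.2 s.
At the end, for the whole second after the job is handed in: The rack lies flat on the base over the pin (underside within 2.5 mm of the base's top, tilt under 0.05 rad, hole within 12 mm of the base's centre), its long side within 2.5 mm of the stop post and its long axis within 0.15 rad of the base's; released and at rest (z of rack in the frame of dock between 0.007 and 0.0125 m and horizontal distance between rack and dock below 0.012 m and angle between rack's own z axis and vertical below 0.05 rad and x of stop in the frame of rack between -0.0365 and 0.0365 m and angle between the y axis of rack and the y axis of dock, either way round below 0.15 rad and linear speed of rack below 0.01 m/s and angular speed of rack below 0.05 rad/s); the robot touches nothing.
It fails at once if The rack is tipped by more than 0.12 rad (7 degrees) (angle between rack's own z axis and vertical above 0.12 rad).
It fails at once if The rack bears on the docking base, pin and stop post with more than 45 N in all, as a push of some 15 N against the stop would do (contact force between rack and dock above 45 N).
It fails at once if The robot strikes the docking base with more than 25 N (contact force between any of the fingers, the arm and dock above 25 N).
It fails at once if A bystander is moved by more than 15 mm (distance of any of dish, burs, timer, tape, roll, spray from where it was at the start of the episode above 0.015 m).
It also fails if it takes over 72 s, if anything falls off the work surface, if the arm or the gripper's body presses on something with over 40 N, if the wrist force passes 120 N, or if a joint passes its speed limit or range.

### The arm

A 7-joint arm with a two-finger parallel gripper is mounted at the origin on a cart in front of the work surface, level with it; the furniture and walls round the work are solid. World frame = base frame: x ahead of the robot, y to its left, z up, the work surface at z = 0. Lengths are in m, angles in rad, forces in N, time in s.
With the tool pointing down it reaches from about 0.35 to 0.9 m from the base axis. Payload 7.2 kg.
Tool frame: the origin (TCP) lies between the finger pads; the fingertips stand 25 mm ahead of it and the grasp point (between the pads) lies 6 mm ahead of it (env.tip_reach is the distance from the TCP to the fingertips, in m); z points along the fingers, y is the line along which they close (so a half turn about z gives the same grasp; the last joint's range is limited). The gripper opens to 88 mm and grips with 3 to 60 N. Pads are 20 mm wide; open, the fingers measure 115 mm over their backs; the gripper's body (75 mm by 178 mm) begins 61 mm behind the grasp point.
Start: joints at [-1.304, 0.411, -0.013, 1.596, 0.006, 1.134, -0.082], TCP at [0.205, 0.59, 0.248] pointing down, gripper open.
Joint ranges: [-2.95, 2.95], [-0.29, 1.99], [-1.47, 1.44], [0.14, 2.54], [-1.03, 4.17], [0.13, 1.85], [-2.86, 2.86]. Speed limits (rad/s): [2.39, 2.39, 3.01, 3.01, 3.14, 3.14, 3.14].

### API

Orientations are given as a unit quaternion [w, x, y, z].
In Python, from rig import env, grab_frame, nets gives the robot as it stands.
- The arm moves only by the shell command python3 -m handwheel 'ROWS' [OPENING] [FORCE]. ROWS is JSON, a list of rows, each an object of numbers: "x", "y", "z": the shift along the tool's x, y, z as a fraction of full scale; "rx", "ry", "rz": the turn, a rotation vector about the tool's x, y, z as a fraction of full scale. A call has 1 to 8 rows; each row is the pose to reach, as a shift and turn from the pose commanded when the call began, along the tool's axes at that moment, turning the shorter way round; what a row does not reach only later rows make up. Full scale, the value 1, is 0.5 m for a shift and 180 degrees for a turn. A row lasts 1/10 s, in which the tool goes at most 50 mm and 8.59 degrees, less where a joint would pass 70% of its speed; a pose out of reach is approached as far as the arm can. A call with a number of a shift or a turn outside -1 to 1 is refused whole. A call with a gripper value outside its range is refused whole. OPENING is the opening, from -1 (shut) to 1 (fully open), set as the call begins (- or left out, the last holds). The fingers move at their own pace and stop on an object; FORCE is the grip in N (left out, the last holds). Time passes only in rows, so rows that repeat a pose let the fingers close. It gives the time, the measured TCP pose, the force, the opening and the grip force at its end, in the units of the state.
- env.observe(): the state, without advancing time (a new reading comes with each control period).
- grab_frame(name): name is "scene" or "top"; returns a dict with "image" (400x640x3 uint8, red, green, blue), "z_map" (400x640 float32, m along the optical axis (not along the pixel's ray), 0 where there is no reading), "vertical_fov" (degrees; the focal length in pixels is half the picture's height over the tangent of half this angle, whatever the lens; pixels are square), "cx", "cy" (the principal point, pixels), "k1" (the pictures are not rectified: a ray, as slopes to the right and down, at radius r is drawn at 1 + k1 r^2 times it, then the intrinsics apply), "eye" and "attitude" of the camera in the world. Camera axes: x right, y up, looking along -z (the intrinsics and any distortion apply to the point x, -y, -z); pixel columns grow to the right and rows downward; lengths in m; the calibration is good to about 2 mm. A picture is of the moment at which its call begins.
- env.finish_job(): hands the job in; it is judged then, once.
Trained networks look in the newest picture that a camera, given by its name, has taken for a name from the list of things; names that differ only in an ending like _2 or _b are one class to them, and where a whole thing is asked for, a point or a joint stands for the part that bears it (a point fixed in the world has none). Each returns a list of dicts, best first, with "p" (0 to 1); they miss things now and then, are a little off and sometimes report something else, mostly with a low value. They report only what shows in the picture. A call takes as long as a camera call.
- nets.recognise(query, camera): "xy" ([column, row] in pixels, amid what is visible of it).
The state is a dict: "t": time; "joint_positions": joint angles; "joint_vel": joint speeds; "joint_efforts": joint torques, N m; "tcp_pos": TCP position; "eef_rot": TCP orientation; "force": force on the tool from outside, world axes, zero at the start; "moment": the same for the moment, N m; "grip_width": opening from 0.0 (shut) to 1.0 (fully open); "gripper_force": force on a finger pad.
Only numpy, scipy, OpenCV 4.12 (cv2) and the standard library are available. Lean on these libraries where they do the work, as an engineer would, in place of code of your own. Each camera call takes 0.05 s, during which the arm holds its last target. There are 200 camera calls.

## Working session

There is one attempt and no reset: what is moved stays moved. The work goes in short steps, Python scripts to look and compute and a shell command to move; the robot and the scene stay as the last step left them, time stands still between calls to the robot, and variables do not carry over. Pictures are saved under pics/ and viewed, at most 10 in all, crops included, and the job is handed in when it is done.

```bash
ls; mkdir -p pics; cat > h.py <<'E'
import numpy as np, cv2
from rig import env, grab_frame, nets
from scipy.spatial.transform import Rotation as R
def rot(q): return R.from_quat([q[1],q[2],q[3],q[0]]).as_matrix()
def camR(f):
    a=np.array(f["attitude"]); return a if a.shape==(3,3) else rot(a)
def cloud(f):
    h,w=f["z_map"].shape; F=h/2/np.tan(np.radians(f["vertical_fov"])/2)
    K=np.array([[F,0,f["cx"]],[0,F,f["cy"]],[0,0,1.]])
    u,v=np.meshgrid(np.arange(w),np.arange(h))
    p=cv2.undistortPoints(np.stack([u,v],-1).reshape(-1,1,2).astype(float),K,np.array([f["k1"],0,0,0,0.])).reshape(h,w,2)
    z=f["z_map"]; c=np.stack([p[...,0]*z,-p[...,1]*z,-z],-1)
    P=c@camR(f).T+np.array(f["eye"]); P[z<=0]=np.nan
    return P
def proj(f,X):
    c=(np.array(X,float)-np.array(f["eye"]))@camR(f); h=f["z_map"].shape[0]
    F=h/2/np.tan(np.radians(f["vertical_fov"])/2)
    s=np.array([c[0]/-c[2],-c[1]/-c[2]]); s=s*(1+f["k1"]*(s@s)); return s*F+[f["cx"],f["cy"]]
E
python3 - <<'E'
from h import *
s=env.observe(); print(s["t"],s["tcp_pos"],s["eef_rot"],s["force"],s["grip_width"]); print(rot(s["eef_rot"]).round(3))
for c in("scene","top"):
    f=grab_frame(c); cv2.imwrite(f"pics/{c}0.png",f["image"][...,::-1]); P=cloud(f)
    np.savez(f"{c}0.npz",P=P,im=f["image"]); print(c,f["eye"],f["attitude"],f["vertical_fov"],f["k1"])
    for q in "rack handle comb dock pin_nominal stop dish burs timer tape roll spray".split():
        for d in nets.recognise(q,c)[:2]:
            x,y=map(int,np.round(d["xy"])); print(q,round(d["p"],2),x,y,P[y,x].round(3))
E
```

```text
pics
0.0 [0.20526837 0.58981842 0.24677691] [-6.19694159e-05  1.66620033e-01  9.86020825e-01 -8.32789834e-04] [ 0.34031587  0.06773125 -0.57645305] 1.0030322555900832
[[-0.944  0.329 -0.   ]
 [ 0.329  0.944 -0.002]
 [-0.    -0.002 -1.   ]]
scene [-0.07967628  1.1593878   1.04898766] [-0.23682766 -0.10890927  0.42666556  0.86602998] 54.047865954743806 -0.0916019231924204
dock 0.71 302 246 [0.504 0.281 0.011]
pin_nominal 0.88 299 247 [0.514 0.288 0.006]
stop 0.61 303 249 [0.494 0.291 0.009]
timer 0.59 236 283 [0.584 0.563 0.035]
tape 0.63 266 298 [0.472 0.55  0.017]
top [0.36212031 0.05307412 1.37561864] [-0.70057453 -0.04076572  0.04162513  0.71119676] 51.844638576256095 -0.007976559449743141
rack 0.68 339 198 [ 0.524 -0.009  0.043]
handle 0.66 341 198 [ 0.524 -0.016  0.041]
comb 0.66 338 197 [ 0.527 -0.006  0.04 ]
dock 0.79 255 205 [0.508 0.27  0.013]
dock 0.62 174 209 [ 0.5    0.545 -0.001]
pin_nominal 0.73 255 201 [0.522 0.271 0.008]
stop 0.86 256 202 [0.519 0.268 0.005]
dish 0.63 298 214 [0.476 0.127 0.01 ]
burs 0.64 299 187 [0.565 0.122 0.023]
timer 0.49 170 176 [0.605 0.545 0.043]
tape 0.52 174 212 [0.489 0.543 0.003]
roll 0.8 429 208 [ 0.49  -0.313  0.   ]
spray 0.84 485 209 [ 0.467 -0.425  0.19 ]
```

```bash
python3 - <<'E'
import cv2
a=cv2.imread("pics/top0.png")[130:270,150:510]; cv2.imwrite("pics/top0c.png",cv2.resize(a,None,fx=2.2,fy=2.2,interpolation=cv2.INTER_CUBIC))
E
```

```text
(no output)
```

View pics/top0c.png

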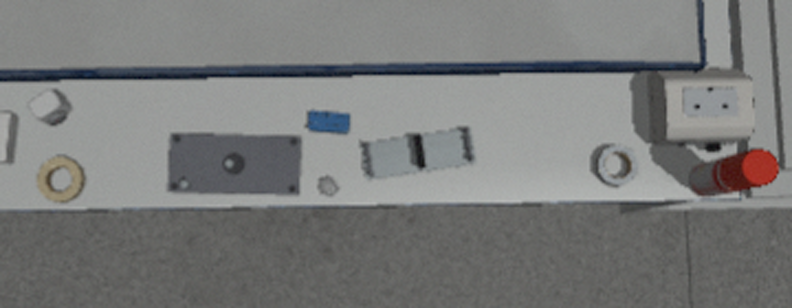

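View pics/scene0.png

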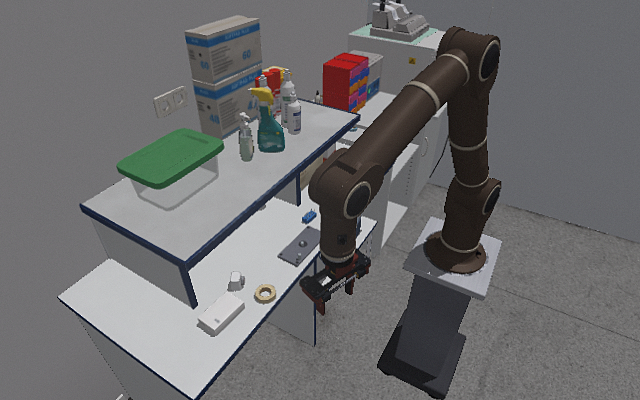

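The top view (crop, 2.2x) shows the dock at (168–300, 135–193) with the bush at (234,163) and the stop post at the lower left, (184,184). The rack is centred near (418,151) with its black handle, the burs are at (328,121) and the dish at (328,185). The scene view shows the arm over the near side and the shelf behind.

```bash
python3 - <<'E'
from h import *
d=np.load("top0.npz"); P=d["P"]; im=d["im"].astype(int); g=im.mean(-1)
f=grab_frame("top"); 
F=200/np.tan(np.radians(f["vertical_fov"])/2);K=np.array([[F,0,f["cx"]],[0,F,f["cy"]],[0,0,1.]])
def back(px,z):
    p=cv2.undistortPoints(np.array(px,float).reshape(-1,1,2),K,np.array([f["k1"],0,0,0,0.])).reshape(-1,2)
    r=np.c_[p[:,0],-p[:,1],-np.ones(len(p))]@camR(f).T; e=np.array(f["eye"]); return e+r*((z-e[2])/r[:,2])[:,None]
def big(m,r):
    M=np.zeros(m.shape,np.uint8); a,b,c,e=r; M[a:b,c:e]=m[a:b,c:e]
    n,l,s,_=cv2.connectedComponentsWithStats(M); i=1+np.argmax(s[1:,4]); return l==i
# dock
m=big(g<115,(180,225,220,292)); m=cv2.morphologyEx(m.astype(np.uint8),cv2.MORPH_CLOSE,np.ones((7,7)))>0
v,u=np.where(m); X=back(np.c_[u,v],0.010)
def rect(X,n):
    r=cv2.minAreaRect(X[:,:2].astype(np.float32)); b=cv2.boxPoints(r); e=b[1]-b[0]; e2=b[2]-b[1]
    L=e if np.linalg.norm(e)>np.linalg.norm(e2) else e2; L=L*np.sign(L[1]); print(n,"rect",np.round(r[0],4),np.round(r[1],4),"yaw of y axis",np.arctan2(-L[0],L[1]).round(4),"mean",X[:,:2].mean(0).round(4))
rect(X,"dock"); print("z",np.nanmedian(P[m][:,2]))
# rack
Z=P[...,2]; k=(Z>0.004)&(Z<0.06); 
sub=np.zeros_like(k); sub[180:220,312:370]=True
m2=big((g<178)&sub,(175,225,312,370)); v,u=np.where(m2); rect(back(np.c_[u,v],0.008),"rack"); print(m2.sum())
b=sub&(g<60); v,u=np.where(b); rect(back(np.c_[u,v],0.042),"handle"); print(b.sum())
for n,(a,bb,c,e) in {"dock":(196,212,246,268)}.items():
    print(g[a:bb,c:e].astype(int))
print(g[206:222,226:242].astype(int)); print(g[180:215,316:326].astype(int)[::3])
np.set_printoptions(linewidth=200)
c=X[:,:2].mean(0); print("stop px",proj(f,[c[0]-.034,c[1]+.07,.035]))
E
```

```text
dock rect [0.5117 0.2666] [0.1995 0.0873] yaw of y axis -0.0151 mean [0.5111 0.2669]
z 0.01061811622691855
rack rect [ 0.523  -0.0159] [0.1919 0.1315] yaw of y axis -0.015 mean [ 0.5228 -0.0155]
2320
handle rect [ 0.5275 -0.0456] [0.0465 0.0785] yaw of y axis 0.1275 mean [ 0.5224 -0.0178]
52
[[ 93  90  91  89  91  93  93  93  93  89  94  91  91  94  91  89  93  91
   91  92  90  92]
 [ 92  92  89  92  89  92  91  91  92  92  90  91  91  89  94  90  92  90
   93  92  92  94]
 [ 94  91  90  93  91  93  92  92  91  89  93  90  93  91  92  93  89  91
   92  92  89  91]
 [ 93  87  92  90  92  90  94  90  83  78  71  75  85  91  89  94  90  91
   93  91  94  90]
 [ 91  92  92  92  91  87  86  75  66  60  54  61  68  78  89  92  90  90
   92  94  92  90]
 [ 89  93  92  93  93  89  75  62  56  57  59  57  57  59  75  85  91  89
   94  90  88  93]
 [ 90  95  92  93  94  80  67  89  90  69  60  62  56  56  63  80  90  87
   91  91  89  90]
 [ 91  92  90  91  92  71  92 123 125 104  72  59  55  53  58  79  90  92
   93  93  94  93]
 [ 87  90  91  92  91  69 104 133 133 114  76  56  61  56  56  
[... 1607 characters left out ...]
158 157 157]
 [160 158 157 159 160 159 155 155 156 156 157 158 159 161 160 160]
 [156 158 159 158 157 157 159 158 158 156 158 159 158 160 160 159]]
[[155 158 156 156 157 157 157 155 156 158]
 [156 157 157 157 155 156 158 158 156 159]
 [159 157 156 156 160 155 159 156 154 157]
 [158 158 157 157 158 157 158 156 158 156]
 [156 158 157 160 159 158 159 158 160 160]
 [ 80  98 120 133 135 133 136 135 136 135]
 [ 77  98 126 137 135 137 139 136 139 140]
 [ 95  83 106 130 137 137 136 140 138 141]
 [100  87 105 129 139 139 139 142 141 140]
 [ 94  82  90 117 135 142 141 140 141 139]
 [140 133 112 115 131 132 133 137 139 140]
 [163 161 163 164 163 162 164 163 164 164]]
stop px [233.36880625 213.98565501]
```

```bash
cat > m.py <<'E'
from h import *
f=grab_frame("top"); g=f["image"].astype(float).mean(-1)
F=200/np.tan(np.radians(f["vertical_fov"])/2);K=np.array([[F,0,f["cx"]],[0,F,f["cy"]],[0,0,1.]])
def back(px,z):
    p=cv2.undistortPoints(np.array(px,float).reshape(-1,1,2),K,np.array([f["k1"],0,0,0,0.])).reshape(-1,2)
    r=np.c_[p[:,0],-p[:,1],-np.ones(len(p))]@camR(f).T; e=np.array(f["eye"]); return e+r*((z-e[2])/r[:,2])[:,None]
def rect(X,n):
    r=cv2.minAreaRect(X[:,:2].astype(np.float32)); b=cv2.boxPoints(r); e=b[1]-b[0]; e2=b[2]-b[1]
    L=e if np.linalg.norm(e)>np.linalg.norm(e2) else e2; L=L*np.sign(L[1]); print(n,"rect",np.round(r[0],4),np.round(r[1],4),"yaw",np.arctan2(-L[0],L[1]).round(4),"mean",X[:,:2].mean(0).round(4))
def cen(a,b,c,e,lo,z,n,dark=False):
    w=g[a:b,c:e]; w=np.clip(lo-w if dark else w-lo,0,None); v,u=np.mgrid[a:b,c:e]; print(n,back([(w*u).sum()/w.sum(),(w*v).sum()/w.sum()],z).round(4))
E
python3 - <<'E'
from m import *
cen(200,209,250,258,80,.024,"pin"); cen(210,216,231,236,95,.035,"stop")
M=np.zeros(g.shape,np.uint8); M[185:215,310:368]=g[185:215,310:368]<149
n,l,s,_=cv2.connectedComponentsWithStats(M); i=1+np.argmax(s[1:,4]); v,u=np.where(l==i); print(s[i]); rect(back(np.c_[u,v],.008),"rack")
b=np.zeros(g.shape,bool); b[185:212,330:350]=g[185:212,330:350]<50
v,u=np.where(b); X=back(np.c_[u,v],.042); rect(X,"handle")
y=X[:,:2]-X[:,:2].mean(0); U=np.linalg.svd(y)[2][0]; print("handle axis",U, "yaw", np.arctan2(U[1]*np.sign(U[0]),abs(U[0])))
cv2.imwrite("pics/r.png",cv2.resize(f["image"][175:225,215:375,::-1],None,fx=5,fy=5,interpolation=cv2.INTER_CUBIC))
E
```

```text
pin [[0.5105 0.2757 0.024 ]]
stop [[0.4791 0.3373 0.035 ]]
[313 187  54  25 935]
rack rect [ 0.5244 -0.0116] [0.0649 0.1751] yaw 0.1159 mean [ 0.5244 -0.0116]
handle rect [ 0.5221 -0.0125] [0.0442 0.0086] yaw -1.4275 mean [ 0.5221 -0.0127]
handle axis [-0.98718376 -0.15958765] yaw 0.1602729390196511
```

View pics/r.png

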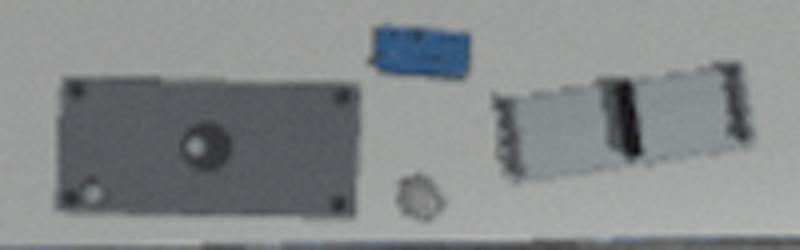

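The crop (5x) shows the dock with the bush at (206,147) and the bright pin left of its middle at (196,146), plus the stop post at (93,190). The rack is tilted about 0.145 rad with its black bar at (628,120). Next I'll move above the rack.

```bash
cat > to.py <<'E'
import sys
from h import *
# target x y z yaw(of tool y axis), tool down
x,y,z,a=map(float,sys.argv[1:5]); s=env.observe(); Rm=rot(s["eef_rot"]); p=np.array(s["tcp_pos"])
T=np.array([[-np.cos(a),-np.sin(a),0],[-np.sin(a),np.cos(a),0],[0,0,-1.]])
d=Rm.T@([x,y,z]-p)/.5; w=R.from_matrix(Rm.T@T).as_rotvec()/np.pi
print("t",round(s["t"],2),"p",p.round(4),"yaw",np.arctan2(-Rm[0,1],Rm[1,1]).round(4),"down",Rm[:,2].round(4),"F",np.round(s["force"],2),"M",np.round(s["moment"],3),"w",round(s["grip_width"],3),"gf",round(s["gripper_force"],1)); print("xyz",d.round(4),"rot",w.round(4))
E
python3 -m handwheel '[{"x":-0.995,"y":-0.929,"rz":-0.153},{"x":-0.995,"y":-0.929,"rz":-0.153},{"x":-0.995,"y":-0.929,"rz":-0.153},{"x":-0.995,"y":-0.929,"rz":-0.153},{"x":-0.995,"y":-0.929,"rz":-0.153},{"x":-0.995,"y":-0.929,"rz":-0.153},{"x":-0.995,"y":-0.929,"rz":-0.153},{"x":-0.995,"y":-0.929,"rz":-0.153}]' 1 20; python3 to.py .522 -.0125 .2 .145
```

```text
t 1.4 p [0.2054 0.5903 0.2476] yaw -0.3348 down [ 0. -0. -1.] F [-0.23 -0.09  0.27] M [-0.025 -0.03   0.019] w 1.006 gf 0.0
xyz [-0.9942 -0.9306  0.0953] rot [-0.      0.     -0.1527]invalid input at $[0]: expected keys x, y, z, rx, ry, rz
```

```bash
python3 -m handwheel '[{"x":-0.995,"y":-0.93,"z":0,"rx":0,"ry":0,"rz":-0.153},{"x":-0.995,"y":-0.93,"z":0,"rx":0,"ry":0,"rz":-0.153},{"x":-0.995,"y":-0.93,"z":0,"rx":0,"ry":0,"rz":-0.153},{"x":-0.995,"y":-0.93,"z":0,"rx":0,"ry":0,"rz":-0.153},{"x":-0.995,"y":-0.93,"z":0,"rx":0,"ry":0,"rz":-0.153},{"x":-0.995,"y":-0.93,"z":0,"rx":0,"ry":0,"rz":-0.153},{"x":-0.995,"y":-0.93,"z":0,"rx":0,"ry":0,"rz":-0.153},{"x":-0.995,"y":-0.93,"z":0,"rx":0,"ry":0,"rz":-0.153}]' 1 20; python3 to.py .522 -.0125 .2 .145
```

```text
t: 2.2
tcp_pos: [0.3922, 0.2346, 0.248]
eef_rot: [0.0, -0.073, 0.997, 0.0]
force: [1.2, 0.3, 0.2]
grip_width: 1.003
gripper_force: 0.0
t 2.2 p [0.3922 0.2346 0.248 ] yaw 0.1459 down [ 7.e-04  8.e-04 -1.e+00] F [1.2  0.31 0.15] M [ 0.07  -0.045  0.02 ] w 1.003 gf 0.0
xyz [-0.1849 -0.5267  0.0959] rot [0.0002 0.0003 0.0003]
```

```bash
python3 -m handwheel '[{"x":-0.185,"y":-0.527,"z":0.1,"rx":0,"ry":0,"rz":0},{"x":-0.185,"y":-0.527,"z":0.1,"rx":0,"ry":0,"rz":0},{"x":-0.185,"y":-0.527,"z":0.1,"rx":0,"ry":0,"rz":0},{"x":-0.185,"y":-0.527,"z":0.1,"rx":0,"ry":0,"rz":0},{"x":-0.185,"y":-0.527,"z":0.1,"rx":0,"ry":0,"rz":0},{"x":-0.185,"y":-0.527,"z":0.1,"rx":0,"ry":0,"rz":0},{"x":-0.185,"y":-0.527,"z":0.1,"rx":0,"ry":0,"rz":0},{"x":-0.185,"y":-0.527,"z":0.1,"rx":0,"ry":0,"rz":0}]'; python3 to.py .522 -.0125 .08 .145
python3 - <<'E'
from m import *
s=env.observe(); p=np.array(s["tcp_pos"]); print(proj(f,[.522,-.0125,.042]))
cv2.imwrite("pics/a.png",cv2.resize(f["image"][140:240,270:390,::-1],None,fx=5,fy=5,interpolation=cv2.INTER_CUBIC))
f=grab_frame("scene"); q=proj(f,[.52,-.01,.06]).astype(int); print(q)
cv2.imwrite("pics/as.png",cv2.resize(f["image"][q[1]-60:q[1]+40,q[0]-60:q[0]+60,::-1],None,fx=5,fy=5,interpolation=cv2.INTER_CUBIC))
a,b=cv2.imread("pics/a.png"),cv2.imread("pics/as.png"); cv2.imwrite("pics/ab.png",cv2.resize(np.hstack([a,b]),(800,333)))
E
```

```text
t: 3.0
tcp_pos: [0.5213, -0.0111, 0.1974]
eef_rot: [-0.0, -0.072, 0.997, 0.0]
force: [-0.2, -0.7, 0.7]
grip_width: 0.997
gripper_force: 0.0
t 3.0 p [ 0.5213 -0.0111  0.1974] yaw 0.1441 down [-7.e-04  1.e-04 -1.e+00] F [-0.16 -0.75  0.7 ] M [0.022 0.042 0.001] w 0.997 gf 0.0
xyz [-0.0012 -0.003   0.2348] rot [ 0.0001 -0.0002 -0.0003]
[340.0842019  198.49161645]
[336 194]
```

View pics/ab.png

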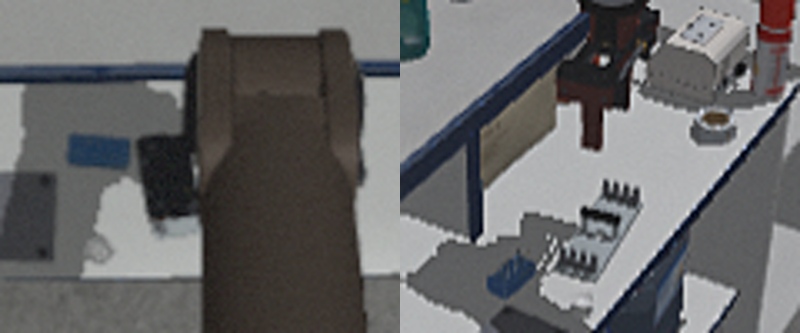

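The arm hides the rack in the top view. The scene view (right half) shows the rack with its handle at about (600,218) and the gripper above it at about (600,100).

```bash
python3 - <<'E'
from h import *
f=grab_frame("scene"); P=cloud(f); g=f["image"].mean(-1)
k=(P[...,2]>.030)&(P[...,2]<.05)&(abs(P[...,0]-.522)<.04)&(abs(P[...,1]+.0125)<.03)
print(k.sum(),P[k].mean(0),P[k][:,:].min(0),P[k].max(0))
k=k&(g<70);print(k.sum(),P[k].mean(0))
for c in(1,-1):
  q=(P[...,2]>.028)&(P[...,2]<.05)&(abs(P[...,0]-.522)<.05)&(abs(P[...,1]+.0125-c*.075)<.02); print(q.sum(),P[q].mean(0))
E
python3 -m handwheel '[{"x":-0.001,"y":-0.003,"z":0.1,"rx":0,"ry":0,"rz":0},{"x":-0.001,"y":-0.003,"z":0.2,"rx":0,"ry":0,"rz":0},{"x":-0.001,"y":-0.003,"z":0.235,"rx":0,"ry":0,"rz":0},{"x":-0.001,"y":-0.003,"z":0.235,"rx":0,"ry":0,"rz":0}]'; python3 to.py .522 -.0125 .0425 .145
```

```text
38 [ 0.51915112 -0.00683168  0.03789603] [ 0.49333687 -0.01898661  0.0304354 ] [0.54676831 0.00545052 0.04491639]
34 [ 0.52083044 -0.00700056  0.03848103]
15 [0.51289206 0.06733265 0.0326209 ]
17 [ 0.52805952 -0.08432833  0.03278852]
t: 3.55
tcp_pos: [0.52, -0.0107, 0.0779]
eef_rot: [-0.002, -0.074, 0.997, 0.0]
force: [0.0, -0.2, 0.5]
grip_width: 0.998
gripper_force: 0.0
t 3.55 p [ 0.52   -0.0107  0.0779] yaw 0.1482 down [-0.005 -0.    -1.   ] F [ 0.04 -0.17  0.47] M [ 0.025 -0.023 -0.004] w 0.998 gf 0.0
xyz [-0.0038 -0.0041  0.0708] rot [ 0.0002 -0.0016  0.001 ]
```

```bash
python3 -m handwheel '[{"x":-0.003,"y":-0.001,"z":0.04,"rx":0,"ry":0,"rz":0},{"x":-0.003,"y":-0.001,"z":0.071,"rx":0,"ry":0,"rz":0},{"x":-0.003,"y":-0.001,"z":0.071,"rx":0,"ry":0,"rz":0},{"x":-0.003,"y":-0.001,"z":0.071,"rx":0,"ry":0,"rz":0}]'; python3 to.py .522 -.011 .0425 .14
```

```text
t: 3.95
tcp_pos: [0.5244, -0.0118, 0.046]
eef_rot: [0.001, -0.073, 0.997, 0.0]
force: [-0.3, -0.5, 0.5]
grip_width: 1.001
gripper_force: 0.0
t 3.95 p [ 0.5244 -0.0118  0.046 ] yaw 0.1468 down [ 1.5e-03  4.0e-04 -1.0e+00] F [-0.3  -0.49  0.51] M [0.111 0.009 0.043] w 1.001 gf 0.0
xyz [0.0045 0.0023 0.0071] rot [0.0001 0.0005 0.0022]
```

```bash
python3 -m handwheel '[{"x":0,"y":0,"z":0,"rx":0,"ry":0,"rz":0},{"x":0,"y":0,"z":0,"rx":0,"ry":0,"rz":0},{"x":0,"y":0,"z":0,"rx":0,"ry":0,"rz":0},{"x":0,"y":0,"z":0,"rx":0,"ry":0,"rz":0},{"x":0,"y":0,"z":0,"rx":0,"ry":0,"rz":0},{"x":0,"y":0,"z":0,"rx":0,"ry":0,"rz":0},{"x":0,"y":0,"z":0,"rx":0,"ry":0,"rz":0},{"x":0,"y":0,"z":0,"rx":0,"ry":0,"rz":0}]' -1 25; python3 to.py .522 -.011 .0925 .14
```

```text
t: 4.75
tcp_pos: [0.5236, -0.0125, 0.0446]
eef_rot: [-0.0, -0.073, 0.997, 0.0]
force: [0.8, -0.2, -0.4]
grip_width: 0.314
gripper_force: 0.0
t 4.75 p [ 0.5236 -0.0125  0.0446] yaw 0.1459 down [-1.e-04 -0.e+00 -1.e+00] F [ 0.81 -0.19 -0.41] M [0.017 0.013 0.018] w 0.314 gf 0.0
xyz [ 0.0028  0.0035 -0.0958] rot [ 0.     -0.      0.0019]
```

```bash
python3 -m handwheel '[{"x":0,"y":0,"z":0.004,"rx":0,"ry":0,"rz":0},{"x":0,"y":0,"z":0.004,"rx":0,"ry":0,"rz":0},{"x":0,"y":0,"z":0.004,"rx":0,"ry":0,"rz":0},{"x":0,"y":0,"z":0.004,"rx":0,"ry":0,"rz":0},{"x":0,"y":0,"z":0.004,"rx":0,"ry":0,"rz":0},{"x":0,"y":0,"z":0.004,"rx":0,"ry":0,"rz":0}]' -1 25; python3 to.py .5236 -.0125 .0925 .146
```

```text
t: 5.35
tcp_pos: [0.5235, -0.0125, 0.0425]
eef_rot: [-0.0, -0.073, 0.997, -0.0]
force: [0.3, 0.7, -3.0]
grip_width: 0.132
gripper_force: 25.0
t 5.35 p [ 0.5235 -0.0125  0.0425] yaw 0.1459 down [-4.e-04 -0.e+00 -1.e+00] F [ 0.28  0.65 -3.  ] M [0.052 0.001 0.03 ] w 0.132 gf 25.0
xyz [-0.0002 -0.0001 -0.1   ] rot [ 0.     -0.0001 -0.    ]
```

```bash
python3 -m handwheel '[{"x":0,"y":0,"z":-0.02,"rx":0,"ry":0,"rz":0},{"x":0,"y":0,"z":-0.06,"rx":0,"ry":0,"rz":0},{"x":0,"y":0,"z":-0.12,"rx":0,"ry":0,"rz":0},{"x":0,"y":0,"z":-0.16,"rx":0,"ry":0,"rz":0},{"x":0,"y":0,"z":-0.16,"rx":0,"ry":0,"rz":0},{"x":0,"y":0,"z":-0.16,"rx":0,"ry":0,"rz":0}]' -1 40; python3 to.py .511 .274 .11 -.295
```

```text
t: 5.95
tcp_pos: [0.5236, -0.0123, 0.1228]
eef_rot: [0.0, -0.073, 0.997, 0.0]
force: [0.0, 0.1, -2.8]
grip_width: 0.133
gripper_force: 40.0
t 5.95 p [ 0.5236 -0.0123  0.1228] yaw 0.146 down [ 9.e-04  4.e-04 -1.e+00] F [ 0.01  0.09 -2.77] M [ 0.045 -0.019 -0.018] w 0.133 gf 40.0
xyz [-0.0583  0.5702  0.0259] rot [1.000e-04 3.000e-04 1.404e-01]
```

```bash
python3 -m handwheel '[{"x":-0.005,"y":0.05,"z":0,"rx":0,"ry":0,"rz":0.02},{"x":-0.013,"y":0.13,"z":0,"rx":0,"ry":0,"rz":0.05},{"x":-0.022,"y":0.22,"z":0,"rx":0,"ry":0,"rz":0.08},{"x":-0.032,"y":0.31,"z":0,"rx":0,"ry":0,"rz":0.11},{"x":-0.041,"y":0.4,"z":0,"rx":0,"ry":0,"rz":0.13},{"x":-0.05,"y":0.49,"z":0,"rx":0,"ry":0,"rz":0.14},{"x":-0.055,"y":0.54,"z":0,"rx":0,"ry":0,"rz":0.14},{"x":-0.058,"y":0.57,"z":0,"rx":0,"ry":0,"rz":0.14}]'
python3 -m handwheel '[{"x":0,"y":0,"z":0,"rx":0,"ry":0,"rz":0},{"x":0,"y":0,"z":0,"rx":0,"ry":0,"rz":0},{"x":0,"y":0,"z":0,"rx":0,"ry":0,"rz":0}]'
python3 to.py .511 .274 .08 -.295
python3 - <<'E'
from h import *
f=grab_frame("scene"); P=cloud(f); p=env.observe()["tcp_pos"]; q=proj(f,p).astype(int); print(q)
cv2.imwrite("pics/c.png",cv2.resize(f["image"][q[1]-50:q[1]+50,q[0]-70:q[0]+70,::-1],None,fx=5.5,fy=5.5,interpolation=cv2.INTER_CUBIC))
E
```

```text
t: 6.75
tcp_pos: [0.5093, 0.2764, 0.1208]
eef_rot: [-0.001, 0.145, 0.989, -0.001]
force: [0.6, -0.9, -3.7]
grip_width: 0.131
gripper_force: 40.0
t: 7.05
tcp_pos: [0.5113, 0.2711, 0.1224]
eef_rot: [-0.0, 0.148, 0.989, -0.001]
force: [0.2, -0.2, -3.4]
grip_width: 0.134
gripper_force: 40.0
t 7.05 p [0.5113 0.2711 0.1224] yaw -0.2969 down [-3.0e-04 -1.3e-03 -1.0e+00] F [ 0.25 -0.21 -3.44] M [-0.012 -0.026 -0.016] w 0.134 gf 40.0
xyz [0.0023 0.0054 0.0848] rot [-0.0004  0.     -0.0006]
[301 221]
```

View pics/c.png

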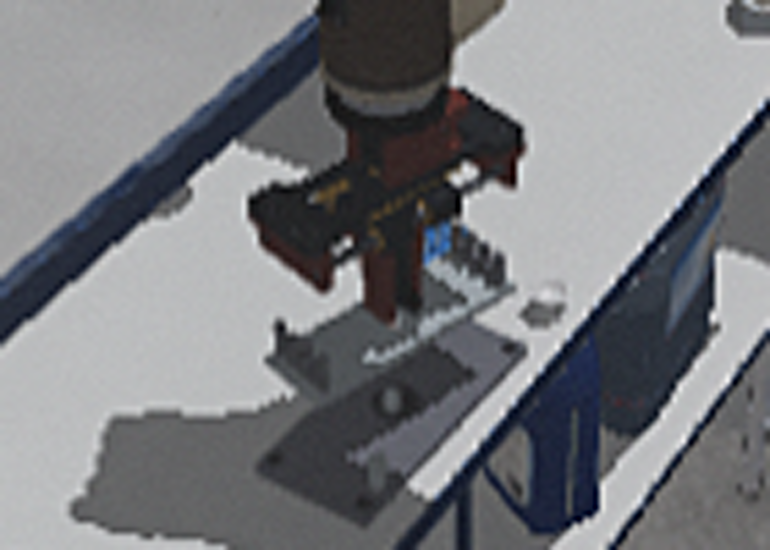

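The rack is held level over the dock and turned clockwise. The pin is visible at crop (393,400) and the stop post at (378,473). I'll measure both, and the rack in the grip, with this camera.

```bash
python3 - <<'E'
from h import *
f=grab_frame("scene"); P=cloud(f); g=f["image"].mean(-1).astype(int)
F=200/np.tan(np.radians(f["vertical_fov"])/2);K=np.array([[F,0,f["cx"]],[0,F,f["cy"]],[0,0,1.]])
def back(px,z):
    p=cv2.undistortPoints(np.array(px,float).reshape(-1,1,2),K,np.array([f["k1"],0,0,0,0.])).reshape(-1,2)
    r=np.c_[p[:,0],-p[:,1],-np.ones(len(p))]@camR(f).T; e=np.array(f["eye"]); return (e+r*((z-e[2])/r[:,2])[:,None]).round(4)
print("pin top~",back([302.5,242.5],.024),"pin mid",back([302.5,243.7],.017),"stop",back([299.7,255.5],.035),"px of stop(top cam)",proj(f,[.4791,.3373,.035]),"px pin topcam",proj(f,[.5105,.2757,.024]))
print(g[236:262,292:312])
s=env.observe(); p=np.array(s["tcp_pos"]); Rm=rot(s["eef_rot"]); L=(P-p)@Rm
k=(L[...,2]>.012)&(L[...,2]<.06)&(abs(L[...,0])<.05)&(abs(L[...,1])<.11)
top=k&(abs(L[...,2]-.034)<.006)
print("plate x/y percentiles", [np.percentile(L[top][:,i],[1,5,50,95,99]).round(4) for i in(0,1)],np.median(L[top][:,2]))
for c in(1,-1):
    q=k&(abs(L[...,1]-c*.076)<.014)&(L[...,2]<.022); print("comb",q.sum(),L[q].mean(0).round(4),L[q].min(0).round(4),L[q].max(0).round(4))
E
```

```text
pin top~ [[0.5054 0.2759 0.024 ]] pin mid [[0.5059 0.2753 0.017 ]] stop [[0.472  0.3466 0.035 ]] px of stop(top cam) [299.43579535 253.15817163] px pin topcam [301.378734   241.97534009]
[[ 85  81  83  78  78 148 145 145 142 116  80  79  63  53  53  54  55  56
   53  57]
 [ 84  83  85  84  82  77  71  77  84  85  65  57  53  54  56  59  58  58
   56  54]
 [ 87  84  82  80  80  84  83  79  82  66  53  58  54  57  54  57  60  56
   55  55]
 [ 84  85  84  81  84  80  77  62  52  54  57  55  56  57  58  57  59  60
   59  54]
 [ 83  82  84  87  76  62  59  54  55  51  50  48  52  57  60  54  59  54
   56  57]
 [ 83  85  79  77  66  55  59  53  52  64  65  46  41  45  55  57  56  55
   58  52]
 [ 77  77  64  55  55  57  58  43  50  89  90  68  36  38  42  61  54  57
   55  45]
 [ 64  59  57  54  58  60  53  37  57  90  93  74  34  38  34  50  54  53
   49  74]
 [ 55  58  56  56  57  59  47  35  53  91  94  73  36  37  38  45  52  80
   74 107]
 [ 58  55  56  59  57  60  57  39  47  73  83  60  36  39  37  45  78 111
  105 104]
 [ 58  60  57  57  57  59  59  53  42  43  53  38  38  38  74  
[... 914 characters left out ...]
 49  47  75  68 163 199 195 189
  190 194]
 [ 56  56  58  58  55  52  85  89  79  59  51  48  56 158 201 194 191 189
  194 201]
 [ 59  56  60  53  56  54  73  84  75  54  52  54  89 162 202 197 198 194
  203 171]
 [ 60  54  60  57  55  56  54  68  62  54  55  83 100  85 157 156 203 207
  184  82]
 [ 56  58  56  56  45  44  53  56  51  55  66 101  98  94  89  81 162 162
  100  30]]
plate x/y percentiles [array([-0.0267, -0.0221,  0.0092,  0.0295,  0.0322]), array([-0.0779, -0.0725,  0.0138,  0.0811,  0.0852])] 0.03548436686299656
comb 21 [0.0037 0.0767 0.0172] [-0.0224  0.0717  0.0121] [0.0264 0.0822 0.0214]
comb 23 [ 0.0014 -0.0753  0.0178] [-0.021  -0.0801  0.0129] [ 0.0271 -0.0707  0.0217]
```

```bash
python3 to.py .5122 .2745 .072 -.295
```

```text
t 7.15 p [0.5114 0.2717 0.1227] yaw -0.2967 down [ 0.e+00 -5.e-04 -1.e+00] F [-0.83  0.85 -2.66] M [ 0.051  0.075 -0.044] w 0.13 gf 40.0
xyz [1.000e-04 5.800e-03 1.014e-01] rot [-0.0001  0.0001 -0.0005]
```

```bash
python3 -m handwheel '[{"x":0,"y":0.003,"z":0.03,"rx":0,"ry":0,"rz":0},{"x":0,"y":0.006,"z":0.07,"rx":0,"ry":0,"rz":0},{"x":0,"y":0.006,"z":0.09,"rx":0,"ry":0,"rz":0},{"x":0,"y":0.006,"z":0.1,"rx":0,"ry":0,"rz":0},{"x":0,"y":0.006,"z":0.1,"rx":0,"ry":0,"rz":0},{"x":0,"y":0.006,"z":0.1,"rx":0,"ry":0,"rz":0}]'
python3 to.py .5122 .2745 .0665 -.295
```

```text
t: 7.75
tcp_pos: [0.5121, 0.2766, 0.073]
eef_rot: [0.0, 0.147, 0.989, 0.0]
force: [0.2, -0.3, -2.4]
grip_width: 0.133
gripper_force: 40.0
t 7.75 p [0.5121 0.2766 0.073 ] yaw -0.2942 down [ 4.e-04  2.e-04 -1.e+00] F [ 0.18 -0.32 -2.41] M [-0.011 -0.03   0.015] w 0.133 gf 40.0
xyz [-0.0013 -0.0039  0.0129] rot [0.0001 0.0001 0.0002]
```

```bash
python3 -m handwheel '[{"x":-0.001,"y":-0.003,"z":0.003,"rx":0,"ry":0,"rz":0},{"x":-0.001,"y":-0.003,"z":0.006,"rx":0,"ry":0,"rz":0},{"x":-0.001,"y":-0.003,"z":0.009,"rx":0,"ry":0,"rz":0},{"x":-0.001,"y":-0.003,"z":0.012,"rx":0,"ry":0,"rz":0},{"x":-0.001,"y":-0.003,"z":0.014,"rx":0,"ry":0,"rz":0},{"x":-0.001,"y":-0.003,"z":0.015,"rx":0,"ry":0,"rz":0},{"x":-0.001,"y":-0.003,"z":0.015,"rx":0,"ry":0,"rz":0}]'
python3 to.py .5122 .2745 .0665 -.295
```

```text
t: 8.45
tcp_pos: [0.5118, 0.275, 0.0651]
eef_rot: [-0.0, 0.146, 0.989, -0.0]
force: [-0.3, 0.0, -3.2]
grip_width: 0.133
gripper_force: 40.0
t 8.45 p [0.5118 0.275  0.0651] yaw -0.2939 down [-1.e-04 -0.e+00 -1.e+00] F [-0.25  0.03 -3.2 ] M [-0.03  -0.027  0.002] w 0.133 gf 40.0
xyz [-0.0011 -0.0008 -0.0029] rot [-0.     -0.      0.0004]
```

No contact yet, so I'll go down 1 mm at a time.

```bash
python3 -m handwheel '[{"x":0,"y":0,"z":0.002,"rx":0,"ry":0,"rz":0},{"x":0,"y":0,"z":0.003,"rx":0,"ry":0,"rz":0},{"x":0,"y":0,"z":0.004,"rx":0,"ry":0,"rz":0},{"x":0,"y":0,"z":0.004,"rx":0,"ry":0,"rz":0}]'
python3 to.py .5122 .2745 .0665 -.295
python3 -m handwheel '[{"x":0,"y":0,"z":0.001,"rx":0,"ry":0,"rz":0},{"x":0,"y":0,"z":0.002,"rx":0,"ry":0,"rz":0},{"x":0,"y":0,"z":0.002,"rx":0,"ry":0,"rz":0}]'
python3 to.py .5122 .2745 .0665 -.295
```

```text
t: 8.85
tcp_pos: [0.5118, 0.275, 0.0631]
eef_rot: [-0.0, 0.146, 0.989, -0.0]
force: [-0.1, -0.2, -3.5]
grip_width: 0.133
gripper_force: 40.0
t 8.85 p [0.5118 0.275  0.0631] yaw -0.294 down [-1.e-04 -0.e+00 -1.e+00] F [-0.09 -0.22 -3.47] M [-0.013  0.055 -0.01 ] w 0.133 gf 40.0
xyz [-0.0011 -0.0007 -0.0068] rot [-0.     -0.      0.0003]
t: 9.15
tcp_pos: [0.5118, 0.275, 0.0621]
eef_rot: [-0.0, 0.146, 0.989, -0.0]
force: [0.1, -0.5, -3.6]
grip_width: 0.133
gripper_force: 40.0
t 9.15 p [0.5118 0.275  0.0621] yaw -0.2939 down [-1.e-04 -1.e-04 -1.e+00] F [ 0.09 -0.52 -3.57] M [ 0.005 -0.045  0.026] w 0.133 gf 40.0
xyz [-0.0011 -0.0007 -0.0089] rot [-0.     -0.      0.0003]
```

```bash
python3 -m handwheel '[{"x":0,"y":0,"z":0.003,"rx":0,"ry":0,"rz":0},{"x":0,"y":0,"z":0.006,"rx":0,"ry":0,"rz":0},{"x":0,"y":0,"z":0.006,"rx":0,"ry":0,"rz":0}]'
python3 to.py .5122 .2745 .0535 -.295
python3 -m handwheel '[{"x":0,"y":0,"z":0.003,"rx":0,"ry":0,"rz":0},{"x":0,"y":0,"z":0.006,"rx":0,"ry":0,"rz":0},{"x":0,"y":0,"z":0.006,"rx":0,"ry":0,"rz":0}]'
python3 to.py .5122 .2745 .0535 -.295
```

```text
t: 9.45
tcp_pos: [0.5117, 0.2749, 0.0589]
eef_rot: [-0.0, 0.146, 0.989, -0.0]
force: [0.3, 0.1, -3.6]
grip_width: 0.131
gripper_force: 40.0
t 9.45 p [0.5117 0.2749 0.0589] yaw -0.294 down [-3.e-04 -2.e-04 -1.e+00] F [ 0.33  0.08 -3.64] M [-0.006  0.     0.01 ] w 0.131 gf 40.0
xyz [-0.0013 -0.0005  0.0107] rot [-0.0001 -0.0001  0.0003]
t: 9.75
tcp_pos: [0.5117, 0.2749, 0.0559]
eef_rot: [-0.0, 0.146, 0.989, -0.0]
force: [-1.0, -0.5, -2.9]
grip_width: 0.13
gripper_force: 40.0
t 9.75 p [0.5117 0.2749 0.0559] yaw -0.294 down [-3.e-04 -2.e-04 -1.e+00] F [-1.01 -0.51 -2.92] M [-0.01   0.003  0.047] w 0.13 gf 40.0
xyz [-0.0013 -0.0005  0.0048] rot [-0.0001 -0.0001  0.0003]
```

```bash
python3 -m handwheel '[{"x":0,"y":0,"z":0.002,"rx":0,"ry":0,"rz":0},{"x":0,"y":0,"z":0.004,"rx":0,"ry":0,"rz":0},{"x":0,"y":0,"z":0.004,"rx":0,"ry":0,"rz":0}]'
python3 to.py .5122 .2745 .0535 -.295
python3 -m handwheel '[{"x":0,"y":0,"z":0.001,"rx":0,"ry":0,"rz":0},{"x":0,"y":0,"z":0.002,"rx":0,"ry":0,"rz":0},{"x":0,"y":0,"z":0.002,"rx":0,"ry":0,"rz":0}]'
python3 to.py .5122 .2745 .0535 -.295
```

```text
t: 10.05
tcp_pos: [0.5117, 0.275, 0.054]
eef_rot: [-0.0, 0.146, 0.989, -0.0]
force: [-0.7, 0.2, -2.9]
grip_width: 0.132
gripper_force: 40.0
t 10.05 p [0.5117 0.275  0.054 ] yaw -0.2939 down [-2.e-04 -1.e-04 -1.e+00] F [-0.68  0.16 -2.93] M [-0.027  0.07   0.005] w 0.132 gf 40.0
xyz [-0.0012 -0.0006  0.001 ] rot [-0.     -0.      0.0003]
t: 10.35
tcp_pos: [0.5118, 0.275, 0.0531]
eef_rot: [-0.0, 0.146, 0.989, -0.0]
force: [-0.1, 0.7, -3.1]
grip_width: 0.134
gripper_force: 40.0
t 10.35 p [0.5118 0.275  0.0531] yaw -0.2939 down [-1.e-04  0.e+00 -1.e+00] F [-0.14  0.71 -3.08] M [0.065 0.018 0.024] w 0.134 gf 40.0
xyz [-0.0011 -0.0007 -0.0008] rot [-0.     -0.      0.0003]
```

```bash
python3 -m handwheel '[{"x":0,"y":0,"z":0.001,"rx":0,"ry":0,"rz":0},{"x":0,"y":0,"z":0.001,"rx":0,"ry":0,"rz":0}]'
python3 -m handwheel '[{"x":0,"y":0,"z":0.001,"rx":0,"ry":0,"rz":0},{"x":0,"y":0,"z":0.001,"rx":0,"ry":0,"rz":0}]'
python3 to.py .5122 .2745 .0535 -.295
```

```text
t: 10.55
tcp_pos: [0.5118, 0.275, 0.0526]
eef_rot: [-0.0, 0.146, 0.989, -0.0]
force: [0.3, -1.3, -2.6]
grip_width: 0.132
gripper_force: 40.0
t: 10.75
tcp_pos: [0.5119, 0.275, 0.0525]
eef_rot: [0.0, 0.146, 0.989, 0.0]
force: [-1.7, -1.8, 1.9]
grip_width: 0.131
gripper_force: 40.0
t 10.75 p [0.5119 0.275  0.0525] yaw -0.2941 down [ 0.e+00  2.e-04 -1.e+00] F [-1.71 -1.75  1.87] M [-0.134  0.368 -0.002] w 0.131 gf 40.0
xyz [-0.001  -0.0008 -0.0021] rot [ 0.0001 -0.      0.0003]
```

```bash
python3 -m handwheel '[{"x":0,"y":0,"z":-0.0005,"rx":0,"ry":0,"rz":-0.005},{"x":0,"y":0,"z":-0.0005,"rx":0,"ry":0,"rz":-0.01},{"x":0,"y":0,"z":-0.0005,"rx":0,"ry":0,"rz":-0.018},{"x":0,"y":0,"z":-0.0005,"rx":0,"ry":0,"rz":-0.026},{"x":0,"y":0,"z":-0.0005,"rx":0,"ry":0,"rz":-0.034},{"x":0,"y":0,"z":-0.0005,"rx":0,"ry":0,"rz":-0.04},{"x":0,"y":0,"z":-0.0005,"rx":0,"ry":0,"rz":-0.04},{"x":0,"y":0,"z":-0.0005,"rx":0,"ry":0,"rz":-0.04}]'
python3 to.py .5122 .2745 .0525 -.03
```

```text
t: 11.55
tcp_pos: [0.5119, 0.2751, 0.0525]
eef_rot: [0.0, 0.084, 0.996, 0.0]
force: [-0.4, -0.5, 0.9]
grip_width: 0.132
gripper_force: 40.0
t 11.55 p [0.5119 0.2751 0.0525] yaw -0.1684 down [ 2.e-04  2.e-04 -1.e+00] F [-0.37 -0.49  0.88] M [0.047 0.201 0.023] w 0.132 gf 40.0
xyz [-0.0008 -0.001  -0.0001] rot [ 0.0001  0.     -0.0441]
```

```bash
python3 -m handwheel '[{"x":0,"y":0,"z":0,"rx":0,"ry":0,"rz":-0.006},{"x":0,"y":0,"z":0,"rx":0,"ry":0,"rz":-0.012},{"x":0,"y":0,"z":0,"rx":0,"ry":0,"rz":-0.018},{"x":0,"y":0,"z":0,"rx":0,"ry":0,"rz":-0.018},{"x":0,"y":0,"z":0,"rx":0,"ry":0,"rz":-0.018}]'
python3 to.py .5122 .2745 .0525 -.03
python3 -m handwheel '[{"x":0,"y":0,"z":0,"rx":0,"ry":0,"rz":-0.004},{"x":0,"y":0,"z":0,"rx":0,"ry":0,"rz":-0.008},{"x":0,"y":0,"z":0,"rx":0,"ry":0,"rz":-0.008},{"x":0,"y":0,"z":0,"rx":0,"ry":0,"rz":-0.008}]'
python3 to.py .5122 .2745 .0525 -.03
```

```text
t: 12.05
tcp_pos: [0.5119, 0.275, 0.0525]
eef_rot: [0.0, 0.056, 0.998, 0.0]
force: [-0.4, -1.1, 2.7]
grip_width: 0.129
gripper_force: 40.0
t 12.05 p [0.5119 0.275  0.0525] yaw -0.1118 down [ 1.e-04  1.e-04 -1.e+00] F [-0.39 -1.06  2.68] M [-0.042  0.268  0.016] w 0.129 gf 40.0
xyz [-0.0008 -0.001  -0.0001] rot [ 0.     0.    -0.026]
t: 12.45
tcp_pos: [0.5118, 0.275, 0.0525]
eef_rot: [0.0, 0.043, 0.999, 0.0]
force: [-1.0, -0.4, 3.4]
grip_width: 0.13
gripper_force: 40.0
t 12.45 p [0.5118 0.275  0.0525] yaw -0.0866 down [ 1.e-04  1.e-04 -1.e+00] F [-0.95 -0.41  3.4 ] M [-0.077  0.303 -0.023] w 0.13 gf 40.0
xyz [-0.0008 -0.001  -0.0001] rot [ 0.     0.    -0.018]
```

```bash
for i in 1; do python3 -m handwheel '[{"x":0,"y":0,"z":-0.0003,"rx":0,"ry":0,"rz":-0.003},{"x":0,"y":0,"z":-0.0003,"rx":0,"ry":0,"rz":-0.006},{"x":0,"y":0,"z":-0.0003,"rx":0,"ry":0,"rz":-0.006}]'; python3 to.py .5122 .2745 .0525 -.03; done
python3 -m handwheel '[{"x":0,"y":0,"z":0,"rx":0,"ry":0,"rz":-0.003},{"x":0,"y":0,"z":0,"rx":0,"ry":0,"rz":-0.003}]'; python3 to.py .5122 .2745 .0525 -.03
```

```text
t: 12.75
tcp_pos: [0.5118, 0.275, 0.0525]
eef_rot: [0.0, 0.034, 0.999, 0.0]
force: [-0.2, 0.7, 2.9]
grip_width: 0.133
gripper_force: 40.0
t 12.75 p [0.5118 0.275  0.0525] yaw -0.0673 down [ 0.  0. -1.] F [-0.17  0.75  2.9 ] M [0.024 0.109 0.019] w 0.133 gf 40.0
xyz [-0.0008 -0.0009 -0.    ] rot [ 0.      0.     -0.0119]
t: 12.95
tcp_pos: [0.5118, 0.275, 0.0525]
eef_rot: [-0.0, 0.029, 1.0, -0.0]
force: [-0.6, -0.3, 1.6]
grip_width: 0.134
gripper_force: 40.0
t 12.95 p [0.5118 0.275  0.0525] yaw -0.0578 down [-1.e-04 -0.e+00 -1.e+00] F [-0.55 -0.3   1.64] M [-0.024  0.095 -0.025] w 0.134 gf 40.0
xyz [-0.0009 -0.001  -0.    ] rot [-0.     -0.     -0.0089]
```

```bash
python3 -m handwheel '[{"x":0,"y":0,"z":0,"rx":0,"ry":0,"rz":-0.003},{"x":0,"y":0,"z":0,"rx":0,"ry":0,"rz":-0.003}]'; python3 to.py .5122 .2745 .0525 -.03
```

```text
t: 13.15
tcp_pos: [0.5118, 0.275, 0.0525]
eef_rot: [-0.0, 0.024, 1.0, -0.0]
force: [-0.6, 0.9, 1.4]
grip_width: 0.128
gripper_force: 40.0
t 13.15 p [0.5118 0.275  0.0525] yaw -0.0484 down [-1.e-04 -0.e+00 -1.e+00] F [-0.6   0.9   1.45] M [0.059 0.156 0.011] w 0.128 gf 40.0
xyz [-0.0009 -0.0009 -0.    ] rot [-0.     -0.     -0.0058]
```

```bash
python3 -m handwheel '[{"x":0,"y":0,"z":0,"rx":0,"ry":0,"rz":-0.003},{"x":0,"y":0,"z":0,"rx":0,"ry":0,"rz":-0.003}]'; python3 to.py .5122 .2745 .0525 -.03|head -1;  python3 -m handwheel '[{"x":0,"y":0,"z":0,"rx":0,"ry":0,"rz":-0.003},{"x":0,"y":0,"z":0,"rx":0,"ry":0,"rz":-0.003}]'>/dev/null; python3 to.py .5122 .2745 .0525 -.03|head -1
```

```text
t: 13.35
tcp_pos: [0.5118, 0.275, 0.0525]
eef_rot: [-0.0, 0.019, 1.0, -0.0]
force: [-0.8, -0.1, 0.8]
grip_width: 0.133
gripper_force: 40.0
t 13.35 p [0.5118 0.275  0.0525] yaw -0.039 down [-1.e-04 -1.e-04 -1.e+00] F [-0.84 -0.12  0.77] M [0.028 0.143 0.043] w 0.133 gf 40.0
t 13.55 p [0.5118 0.275  0.0525] yaw -0.0298 down [-0.  0. -1.] F [-0.54  0.58  0.52] M [-0.001  0.127 -0.097] w 0.133 gf 40.0
```

```bash
for i in 1; do python3 -m handwheel '[{"x":0,"y":0,"z":0,"rx":0,"ry":0,"rz":-0.002},{"x":0,"y":0,"z":0,"rx":0,"ry":0,"rz":-0.002}]'>/dev/null; python3 to.py .5122 .2745 .0525 -.03|head -1; done;  python3 -m handwheel '[{"x":0,"y":0,"z":0,"rx":0,"ry":0,"rz":0},{"x":0,"y":0,"z":0,"rx":0,"ry":0,"rz":0}]'>/dev/null; python3 to.py .5122 .2745 .0525 -.03|head -1
```

```text
t 13.75 p [0.512  0.2751 0.0525] yaw -0.0236 down [ 4.e-04  2.e-04 -1.e+00] F [ 1.87  0.06 -0.84] M [ 0.124 -0.128 -0.128] w 0.132 gf 40.0
t 13.95 p [0.512  0.2751 0.0525] yaw -0.0238 down [ 4.e-04  2.e-04 -1.e+00] F [ 0.83  1.09 -1.43] M [ 0.16  -0.285 -0.142] w 0.134 gf 40.0
```

```bash
python3 -m handwheel '[{"x":0,"y":0,"z":0.0005,"rx":0,"ry":0,"rz":-0.001},{"x":0,"y":0,"z":0.0005,"rx":0,"ry":0,"rz":-0.0015},{"x":0,"y":0,"z":0.0005,"rx":0,"ry":0,"rz":-0.0015}]'>/dev/null; python3 to.py .5122 .2745 .0525 -.03|head -1
python3 -m handwheel '[{"x":0,"y":0,"z":0,"rx":0,"ry":0,"rz":0},{"x":0,"y":0,"z":0,"rx":0,"ry":0,"rz":0}]'>/dev/null; python3 to.py .5122 .2745 .0525 -.03|head -1
```

```text
t 14.25 p [0.5121 0.2751 0.0525] yaw -0.0192 down [ 5.e-04  3.e-04 -1.e+00] F [1.66 0.76 1.1 ] M [ 0.107 -0.238 -0.246] w 0.137 gf 40.0
t 14.45 p [0.5121 0.2751 0.0525] yaw -0.0192 down [ 6.e-04  3.e-04 -1.e+00] F [1.28 0.82 1.93] M [ 0.109 -0.318 -0.205] w 0.134 gf 40.0
```

```bash
python3 -m handwheel '[{"x":0,"y":0,"z":0,"rx":0,"ry":0,"rz":0},{"x":0,"y":0,"z":0,"rx":0,"ry":0,"rz":0},{"x":0,"y":0,"z":0,"rx":0,"ry":0,"rz":0},{"x":0,"y":0,"z":0,"rx":0,"ry":0,"rz":0},{"x":0,"y":0,"z":0,"rx":0,"ry":0,"rz":0}]' 0.1 10
python3 to.py .5122 .2745 .0525 -.03|head -1
python3 -m handwheel '[{"x":0,"y":0,"z":-0.02,"rx":0,"ry":0,"rz":0},{"x":0,"y":0,"z":-0.06,"rx":0,"ry":0,"rz":0},{"x":0,"y":0,"z":-0.12,"rx":0,"ry":0,"rz":0},{"x":0,"y":0,"z":-0.2,"rx":0,"ry":0,"rz":0},{"x":0,"y":0,"z":-0.25,"rx":0,"ry":0,"rz":0},{"x":0,"y":0,"z":-0.25,"rx":0,"ry":0,"rz":0}]'
python3 to.py .35 .05 .2 -.02
```

```text
t: 14.95
tcp_pos: [0.5117, 0.275, 0.0522]
eef_rot: [-0.0, 0.009, 1.0, -0.0]
force: [-0.0, 0.5, 0.2]
grip_width: 0.536
gripper_force: 0.0
t 14.95 p [0.5117 0.275  0.0522] yaw -0.0189 down [-2.e-04 -1.e-04 -1.e+00] F [-0.05  0.45  0.18] M [ 0.037  0.004 -0.011] w 0.536 gf 0.0
t: 15.55
tcp_pos: [0.5138, 0.2759, 0.182]
eef_rot: [0.003, 0.01, 1.0, 0.002]
force: [-0.7, -0.0, -0.2]
grip_width: 0.549
gripper_force: 0.0
t 15.55 p [0.5138 0.2759 0.182 ] yaw -0.0193 down [ 0.0059  0.0042 -1.    ] F [-0.74 -0.03 -0.19] M [-0.     0.021  0.043] w 0.549 gf 0.0
xyz [ 0.3186 -0.4579 -0.0398] rot [0.0014 0.0019 0.0002]
```

Next I'll move aside for a clear top view.

```bash
python3 -m handwheel '[{"x":0.1,"y":-0.1,"z":-0.04,"rx":0,"ry":0,"rz":0},{"x":0.2,"y":-0.2,"z":-0.04,"rx":0,"ry":0,"rz":0},{"x":0.3,"y":-0.3,"z":-0.04,"rx":0,"ry":0,"rz":0},{"x":0.3,"y":-0.4,"z":-0.04,"rx":0,"ry":0,"rz":0},{"x":0.3,"y":-0.5,"z":-0.04,"rx":0,"ry":0,"rz":0},{"x":0.3,"y":-0.6,"z":-0.04,"rx":0,"ry":0,"rz":0},{"x":0.3,"y":-0.6,"z":-0.04,"rx":0,"ry":0,"rz":0}]' >/dev/null
python3 - <<'E'
from m import *
P=cloud(f); k=(abs(P[...,0]-.511)<.06)&(abs(P[...,1]-.275)<.1)&(P[...,2]>.004); 
k2=k&(P[...,2]<.03)&(g>115); rect(back(np.argwhere(k2)[:,::-1],.018),"rack"); print("plate z",np.median(P[k2][:,2]))
cv2.imwrite("pics/e.png",cv2.resize(f["image"][175:230,210:320,::-1],None,fx=7,fy=7,interpolation=cv2.INTER_CUBIC))
E
```

```text
rack rect [0.5094 0.2743] [0.1954 0.1168] yaw -0.0151 mean [0.5137 0.2734]
plate z 0.017915544456169163
```

View pics/e.png

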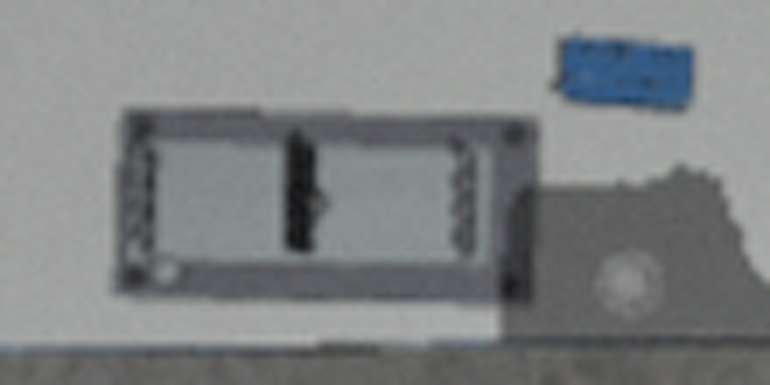

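The rack lies flat on the base with its plate top at 18 mm. Its lower edge at row ≈260 meets the stop post at (167,270), the hand is clear, and the bystanders in view are where they were.

```bash
python3 -c "
from rig import env
print(env.finish_job())"
```

```text
the job is handed in; nothing more can be done
None
```

The rack is seated flat over the pin, swung against the stop post and released. The post contact was felt at about 3.5 N and the final picture agrees with it. The job is handed in, but I got no verdict back.

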